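Shut and latch the dust extractor's hatch

ROBOT

A 6-joint arm with a two-finger parallel gripper is mounted at the origin on the work surface. World frame = base frame: x ahead of the robot, y to its left, z up, the work surface at z = 0. Lengths are in m, angles in rad, forces in N, time in s.
With the tool pointing down it reaches from about 0.35 to 1 m from the base axis. Payload 7.1 kg.
Tool frame: the origin (TCP) lies midway between the tips of the shut fingers; the grasp point (between the pads) lies 19 mm behind it; z points along the fingers, y is the direction in which the jaws open and shut (so a half turn about z gives the same grasp; the last joint's range is limited). The gripper opens to 85 mm and grips with 20 to 120 N. Pads are 22 mm wide; open, the fingers measure 114 mm over their backs; the gripper's body (76 mm by 85 mm) begins 54 mm behind the grasp point. The pads swing forward as they close: fully open they stand 13 mm farther back than shut.
Start: joints at [-1.338, 0.423, 1.63, -0, 1.089, -0.019], TCP at [0.156, -0.605, 0.231] pointing down, gripper open.
Joint ranges: [-3, 3], [-0.9, 2.11], [0.09, 2.58], [-1.31, 4.45], [0.11, 2.69], [-2.54, 2.54]. Speed limits (rad/s): [2.39, 2.39, 3.01, 3.14, 3.14, 3.14].

INTERFACE

Orientations are given as a 3x3 rotation matrix whose columns are the frame's x, y, z axes.
In Python, from plant import sensors, cams, workorder gives the robot as it stands. The module is installed in compiled form; this text tells all that it offers.
- The arm moves only by the tool servo_tool, never from a script. Its argument "series" is a list of rows, each a list of 3 entries, a list of its own where there are three numbers: the closure, from -1 (fully open) to 1 (shut), then the shift along the tool's x, y, z in units of 50 mm (1.0 is 50 mm), then the turn, a rotation vector about the tool's x, y, z in units of 10 degrees (1.0 is 10 degrees). A call has 1 to 12 rows; each row is the pose to reach, as a shift and turn from the pose commanded when the call began, along the tool's axes at that moment; what a row does not reach only later rows make up. A row lasts 1/8 s, in which the tool goes at most 62.5 mm and 10.7 degrees, less where a joint would pass 70% of its speed; a pose out of reach is approached as far as the arm can. A call with a gripper value outside its range is refused whole. The fingers move at their own pace and stop on an object; "force" is the grip in N (left out, the last holds). Time passes only in rows, so rows that repeat a pose let the fingers close. It gives the time, the measured TCP pose, the force and the opening at its end, in the units of the state.
- sensors.get_state(): the state, without advancing time (a new reading comes with each control period).
- cams.snapshot(name): name is "scene" or "top"; returns a dict with "img" (400x640x3 uint8, red, green, blue), "depth" (400x640 float32, m along the optical axis (not along the pixel's ray), 0 where there is no reading), "fx", "fy", "cx", "cy" (pixels), "D" ([k1, k2, p1, p2, k3] as OpenCV has them; the pictures are not rectified), "pose" (4x4, takes a point from camera to world coordinates). Camera axes: x right, y down, z forward; pixel columns grow to the right and rows downward; lengths in m; the calibration is good to about 2 mm. A picture is of the moment at which its call begins.
- workorder.hand_in(): hands the job in, once; it reports no verdict.
The state is a dict: "time_s": time; "joint_positions": joint angles; "dq": joint speeds; "joint_efforts": joint torques, N m; "tool_pos": TCP position; "tool_rot": TCP orientation; "contact_force": force on the tool from outside, world axes, zero at the start; "wrist_torque": the same for the moment, N m; "grip_width": opening from 0.0 (shut) to 1.0 (fully open).
Only numpy, scipy, OpenCV 4.12 (cv2) and the standard library are available. Lean on these libraries where they do the work, as an engineer would, in place of code of your own. Each camera call takes 0.05 s, during which the arm holds its last target. There are 200 camera calls.

TASK

The small hatch in the top of the bench dust extractor has been left ajar. Push it fully shut, flush with the top, and then turn the wing knob on the hatch clockwise until it points straight at the front edge, so that its hidden tongue swings behind the frame; let go of it. Leave the identical wing knob on the fixed filter cover beside it as it is.

Things in the scene. Friction and masses are not known exactly. Their poses are not given: they have to be found in the camera images.
- extractor: Low green steel box fixed to the bench, 240 (x) x 360 (y) x 140 mm; origin: centre of its underside, z up, -x = louvred front. Flush in its top (z 140 mm): grey hatch, shut covering x -98..+90, y -19..+159 mm, hinged along its rear edge (x +90); on its -y half a fixed cover, 3 mm proud, with a look-alike wing knob at x -65, y -100, and a 22 mm high rosette. Carver's tools lie around.
- hatch (a joint): Hinge of the hatch (4 mm steel), rad: 0 = shut flush (end stop), grows as the front edge rises; starts at 0.18 to 0.40. Stiff: stays where it is left. 2 to 6 N down near the front edge shuts it; a bare place to press is 55 mm to the +y side of the wing knob, 25 mm behind the front edge.
- wing_grip (a point): Point on the axis of the black wing knob on the hatch, 20 mm above the hatch; shut, it is at extractor x -65, y +70, z 160 mm. Its x axis runs along the wing, z up the knob's axis; it turns with the knob. The wing is an upright bar 55 mm long, 11 mm thick (rounded ends 13), on a disc 30 mm wide, 4 mm high; its middle reaches 31 mm, its ends 37 mm above the hatch.
- wing (a joint): Turn of the hatch's wing knob, rad, grows clockwise from above; stops at 0 and 1.6. 0: wing along extractor y, undone; 1.57: along extractor x, pointing at the front edge, its 50 mm tongue under the frame. Starts at 0.1 to 0.4. Stiff (0.07 N m), stays where left. With the hatch over about 6 mm proud the tongue strikes the frame and cannot go home.
- cover_wing (a joint): The same for the look-alike wing knob on the fixed filter cover: already latched, at 1.45 to 1.6. To be left as it is.

How it is judged:
On the way, in this order (a step that is already met when the one before it is completed fails the run):
1. the hatch is pushed shut while its wing knob is still undone (value of joint hatch below 0.04 rad and value of joint wing below 0.7 rad), for 0.2 s.
2. the wing knob on the hatch is turned to the latched position with the hatch shut (value of joint hatch below 0.04 rad and value of joint wing above 1.25 rad), for 0.2 s.
At the end, for the whole second after the job is handed in: The hatch is shut (within 0.04 rad, about 7 mm at its front edge), the wing knob on it is turned past 1.25 rad (within about 18 degrees of pointing straight at the front edge), and the filter cover's wing knob is still latched (above 1.25 rad) (all of step 2 and value of joint cover_wing above 1.25 rad); the robot touches nothing.
It fails at once if the filter cover's wing knob is turned out of its latched position (value of joint cover_wing below 1.25 rad).
It also fails if it takes over 42 s, if anything falls off the work surface, if the arm or the gripper's body presses on something with over 40 N, if the wrist force passes 120 N, or if a joint passes its speed limit or range.

## Working session

There is one attempt and no reset: what is moved stays moved. The work goes in short steps, Python scripts to look and compute and a tool call to move; the robot and the scene stay as the last step left them, time stands still between calls to the robot, and variables do not carry over. Pictures are saved under pics/ and viewed, about 8 in all and at most 12, crops included, and the job is handed in when it is done.

Besides the shell and the picture viewer there is one more tool, called after ">>>" by a JSON object that holds its "fn" and its "kwargs", one argument or row to a line. servo_tool: Moves the arm, as the interface text tells. Its arguments: {"type":"object","properties":{"series":{"type":"array"},"force":{"type":"number"}},"required":["series"]}

```bash
mkdir -p pics; cat > h.py <<'E'
import numpy as np, cv2, pickle
from plant import sensors, cams, workorder
def snap(n,save=None):
    s=cams.snapshot(n)
    if save: cv2.imwrite('pics/'+save,s['img'][:,:,::-1])
    return s
def K(s): return np.array([[s['fx'],0,s['cx']],[0,s['fy'],s['cy']],[0,0,1.]])
def cloud(s):
    h,w=s['depth'].shape
    u,v=np.meshgrid(np.arange(w),np.arange(h))
    p=cv2.undistortPoints(np.stack([u,v],-1).reshape(-1,1,2).astype(np.float64),K(s),np.array(s['D'],float)).reshape(h,w,2)
    d=s['depth'][...,None]
    c=np.concatenate([p*d,d],-1)
    T=np.array(s['pose']); return c@T[:3,:3].T+T[:3,3]
def ray(s,u,v,z):
    p=cv2.undistortPoints(np.array([[[u,v]]],float),K(s),np.array(s['D'],float)).ravel()
    T=np.array(s['pose']); d=T[:3,:3]@np.array([p[0],p[1],1]); o=T[:3,3]
    return o+d*(z-o[2])/d[2]
E
python3 - <<'E'
from h import *
for n in('top','scene'):
    s=snap(n,n+'0.png'); pickle.dump(s,open(n+'0.pkl','wb')); print(n,np.round(s['pose'],3).tolist(),s['fx'])
print(sensors.get_state())
E
```

```text
top [[0.015, -0.997, 0.07, 0.535], [-0.999, -0.018, -0.032, 0.034], [0.033, -0.07, -0.997, 0.843], [0.0, 0.0, 0.0, 1.0]] 417.37858014739084
scene [[-0.547, 0.44, -0.712, 1.071], [0.837, 0.271, -0.475, 0.323], [-0.016, -0.856, -0.516, 0.474], [0.0, 0.0, 0.0, 1.0]] 371.261460619292
{'time_s': 0.1, 'joint_positions': array([-1.33799566e+00,  4.23759422e-01,  1.63061085e+00, -5.19883312e-06,
        1.08861413e+00, -1.89879806e-02]), 'dq': array([ 1.42261143e-03, -1.44308394e-03,  1.58715158e-05, -4.03394168e-04,
       -9.48005197e-04,  1.27510930e-03]), 'joint_efforts': array([-1.09669061e-03, -5.58426869e+01, -2.82446462e+01, -2.05343149e-04,
        2.94227873e-03,  1.22753349e-05]), 'tool_pos': array([ 0.15562658, -0.60480126,  0.23062762]), 'tool_rot': array([[ 9.68467755e-01,  2.49138719e-01, -3.25563977e-04],
       [ 2.49138931e-01, -9.68466810e-01,  1.35314568e-03],
       [ 2.18230748e-05, -1.39158862e-03, -9.99999032e-01]]), 'contact_force': array([-0.01153671, -0.06814417, -0.44232639]), 'wrist_torque': array([-0.04400941, -0.03667195, -0.00549356]), 'grip_width': 0.9955313766749264}
```

View pics/top0.png

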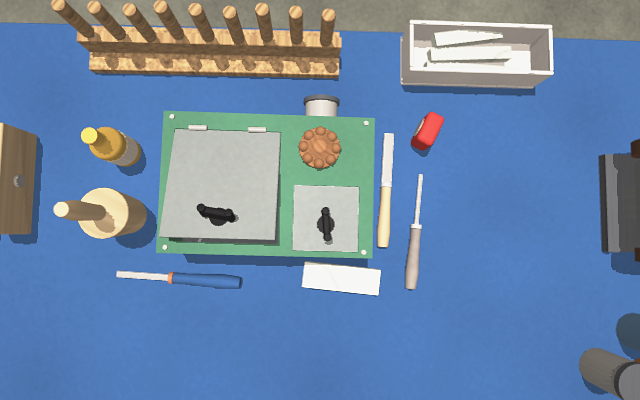

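View pics/scene0.png

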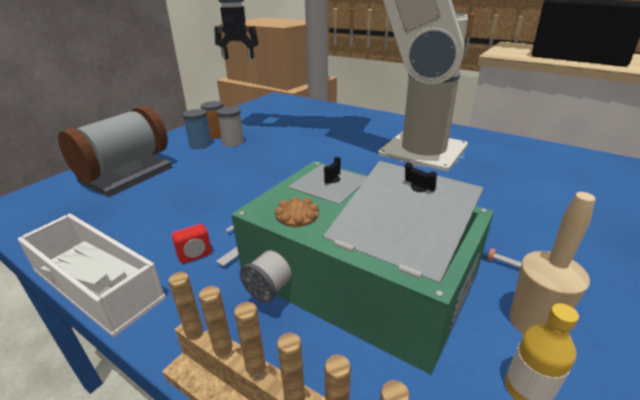

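Top view: hatch on the left (pixels 160..280, 128..243), its wing at (215,214). The cover wing is at (326,223), and the extractor's top corners are near (163,112), (375,118), (373,258) and (157,252). Next I measure the pose.

```bash
python3 - <<'E'
from h import *
s=pickle.load(open('top0.pkl','rb')); c=cloud(s); im=s['img'].astype(int)
g=(im[...,1]>im[...,0]+25)&(im[...,1]>im[...,2]+10)
g&=(np.abs(c[...,2]-.14)<.015)&(s['depth']>0)
P=c[g]; print(len(P),np.median(P[:,2]))
(cx,cy),wh,a=cv2.minAreaRect((P[:,:2]*1000).astype(np.float32)); print('rect',cx,cy,wh,a)
b=cv2.boxPoints(((cx,cy),wh,a)); print(b)
# long edge direction => extractor y
e=max([b[1]-b[0],b[2]-b[1]],key=np.linalg.norm); e=e/np.linalg.norm(e); e*=np.sign(e[1])
ex=np.array([e[1],-e[0]]); O=np.array([cx,cy])/1000
yaw=np.arctan2(ex[1],ex[0]); print('O',O,'yaw',yaw)
R=np.array([[ex[0],e[0]],[ex[1],e[1]]])
L=np.concatenate([(c[...,:2]-O)@R,c[...,2:]],-1)
gray=(abs(im[...,0]-im[...,1])<15)&(abs(im[...,2]-im[...,1])<15)&(im[...,1]>110)
m=gray&(L[...,0]>-.085)&(L[...,0]<.07)&(L[...,1]>0)&(L[...,1]<.14)&(L[...,2]>.14)&(L[...,2]<.24)
Q=L[m]; A=np.c_[Q[:,0],Q[:,1],np.ones(len(Q))]; k=np.linalg.lstsq(A,Q[:,2],rcond=None)[0]; print('plane',k,'angle',np.arctan(-k[0]),len(Q))
blk=(im.max(-1)<60)
for nm,y0,y1 in(('hatch',.0,.14),('cover',-.16,-.04)):
    m=blk&(L[...,0]>-.12)&(L[...,0]<0)&(L[...,1]>y0)&(L[...,1]<y1)&(L[...,2]>.14)
    Q=L[m]; h=Q[:,2]-(k[0]*Q[:,0]+k[1]*Q[:,1]+k[2] if nm=='hatch' else .143)
    T=Q[h>.022]; mu=T.mean(0); w,v=np.linalg.eigh(np.cov(T[:,:2].T)); d=v[:,1]
    print(nm,len(T),mu,'dir',np.degrees(np.arctan2(d[1],d[0])),T.min(0),T.max(0),h.max())
# world heights of things nearby between start and hatch
for x,y in((-.073,.125),(-.065,.07),(-.065,-.1)): print(x,y,R@np.array([x,y])+O)
E
```

```text
11550 0.14170717070501232
rect 612.670654296875 97.7015609741211 (360.2867736816406, 240.43325805664062) 89.43948364257812
[[490.69748  -81.257164]
 [731.11926  -83.609245]
 [734.6438   276.66028 ]
 [494.22205  279.01236 ]]
O [0.61267065 0.09770156] yaw -0.009782742
plane [-2.83426079e-01 -2.23683816e-04  1.67202108e-01] angle 0.2761828707984603 7576
hatch 295 [-0.05231973  0.06911903  0.21487476] dir 80.7328081918623 [-0.06132599  0.04272631  0.20523055] [-0.04171998  0.09538307  0.22271154] 0.041519418689011045
cover 126 [-0.06549763 -0.0978804   0.21885941] dir 175.29320065372542 [-0.09133072 -0.10663059  0.16502193] [-0.03908286 -0.06408374  0.84338282] 0.7003828153048828
-0.073 0.125 [0.54089697 0.22340971]
-0.065 0.07 [0.54835855 0.16833408]
-0.065 -0.1 [ 0.54669551 -0.00165778]
```

Pose checks out: rectangle 360 x 240 mm, top at 0.141. The hatch is at 0.276 rad and the wing at about 0.16 rad, both within the stated ranges.

```bash
cat >> h.py <<'E'
def rel(p,yaw_deg,st=None):
    from scipy.spatial.transform import Rotation as Ro
    st=st or sensors.get_state(); R=st['tool_rot']; a=np.radians(yaw_deg)
    G=np.array([[np.cos(a),np.sin(a),0],[np.sin(a),-np.cos(a),0],[0,0,-1]])
    print('t',round(st['time_s'],2),'shift',np.round(R.T@(np.array(p)-st['tool_pos'])/.05,2),'turn',np.round(np.degrees(Ro.from_matrix(R.T@G).as_rotvec())/10,2))
E
python3 - <<'E'
from h import *
rel((.541,.2234,.27),80.2)
s=pickle.load(open('top0.pkl','rb')); c=cloud(s)
m=(c[...,2]>.15)&(s['depth']>0)&(c[...,1]>.27)&(c[...,0]<.75)
print(c[m].min(0),c[m].max(0))
E
```

```text
t 0.1 shift [ 11.59 -14.12  -0.77] turn [-0.01 -0.   -6.58]
[0.54489183 0.36761182 0.15003233] [0.70095506 0.40668905 0.23977902]
```

>>> {"fn": "servo_tool", "kwargs": {
  "series": [
    [1, [0, 0, -1.2], [0, 0, 0]],
    [1, [11.6, -14.1, -1.2], [0, 0, -6.58]],
    [1, [11.6, -14.1, -1.2], [0, 0, -6.58]],
    [1, [11.6, -14.1, -1.2], [0, 0, -6.58]],
    [1, [11.6, -14.1, -1.2], [0, 0, -6.58]],
    [1, [11.6, -14.1, -1.2], [0, 0, -6.58]],
    [1, [11.6, -14.1, -1.2], [0, 0, -6.58]],
    [1, [11.6, -14.1, -1.2], [0, 0, -6.58]],
    [1, [11.6, -14.1, -1.2], [0, 0, -6.58]],
    [1, [11.6, -14.1, -1.2], [0, 0, -6.58]],
    [1, [11.6, -14.1, -1.2], [0, 0, -6.58]],
    [1, [11.6, -14.1, -1.2], [0, 0, -6.58]]
  ],
  "force": 30
}}

```text
time_s: 1.6
tool_pos: [0.4469, 0.0198, 0.2914]
tool_rot: [[0.169, 0.986, 0.0], [0.986, -0.169, -0.0], [-0.0, 0.0, -1.0]]
contact_force: [1.2, -1.6, 0.0]
grip_width: 0.0
```

```bash
python3 -c "
from h import *
rel((.541,.2234,.24),80.2)"
```

```text
t 1.6 shift [4.33 1.17 1.03] turn [0. 0. 0.]
```

>>> {"fn": "servo_tool", "kwargs": {
  "series": [
    [1, [4.3, 1.15, 0], [0, 0, 0]],
    [1, [4.3, 1.15, 0], [0, 0, 0]],
    [1, [4.3, 1.15, 0], [0, 0, 0]],
    [1, [4.3, 1.15, 0], [0, 0, 0]],
    [1, [4.3, 1.15, 0.9], [0, 0, 0]],
    [1, [4.3, 1.15, 0.9], [0, 0, 0]],
    [1, [4.3, 1.15, 0.9], [0, 0, 0]],
    [1, [4.3, 1.15, 0.9], [0, 0, 0]]
  ]
}}

```text
time_s: 2.6
tool_pos: [0.5405, 0.2197, 0.2481]
tool_rot: [[0.17, 0.985, 0.002], [0.985, -0.17, 0.001], [0.001, 0.002, -1.0]]
contact_force: [-0.6, 0.5, 0.0]
grip_width: 0.001
```

```bash
python3 -c "
from h import *
rel((.541,.2234,.195),80.2); snap('top','t1.png')"
```

```text
t 2.6 shift [ 0.07 -0.    1.06] turn [ 0.01 -0.01 -0.  ]
```

View pics/t1.png

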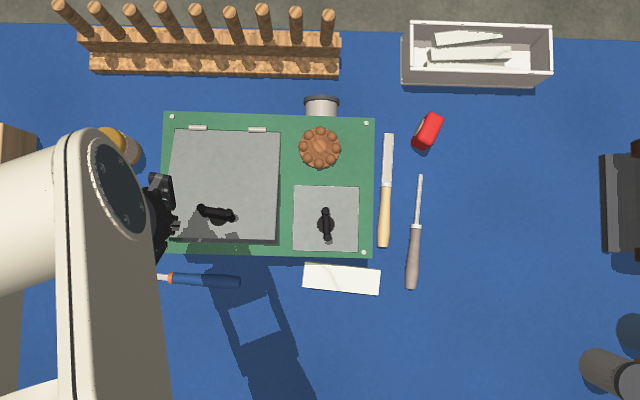

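The closed fingertips sit near (176,228), over the hatch's bare +y front area, with the wing clear at (215,214). Pressing down now.

>>> {"fn": "servo_tool", "kwargs": {
  "series": [
    [1, [0, 0, 0.8], [0, 0, 0]],
    [1, [0, 0, 1.1], [0, 0, 0]],
    [1, [0, 0, 1.3], [0, 0, 0]],
    [1, [0, 0, 1.45], [0, 0, 0]],
    [1, [0, 0, 1.6], [0, 0, 0]],
    [1, [0, 0, 1.75], [0, 0, 0]],
    [1, [0, 0, 1.9], [0, 0, 0]],
    [1, [0, 0, 2.0], [0, 0, 0]],
    [1, [0, 0, 2.05], [0, 0, 0]],
    [1, [0, 0, 2.05], [0, 0, 0]]
  ]
}}

```text
time_s: 3.9
tool_pos: [0.5396, 0.2198, 0.1437]
tool_rot: [[0.17, 0.985, -0.0], [0.985, -0.17, -0.0], [-0.0, -0.0, -1.0]]
contact_force: [0.7, -0.1, -0.0]
grip_width: 0.001
```

>>> {"fn": "servo_tool", "kwargs": {
  "series": [
    [1, [0, 0, 0.04], [0, 0, 0]],
    [1, [0, 0, 0.08], [0, 0, 0]],
    [1, [0, 0, 0.08], [0, 0, 0]],
    [1, [0, 0, 0.08], [0, 0, 0]]
  ]
}}

```text
time_s: 4.4
tool_pos: [0.5398, 0.2199, 0.1401]
tool_rot: [[0.17, 0.985, 0.0], [0.985, -0.17, 0.0], [0.0, 0.0, -1.0]]
contact_force: [-0.9, -0.2, 2.3]
grip_width: -0.002
```

>>> {"fn": "servo_tool", "kwargs": {
  "series": [
    [1, [0, 0, 0.03], [0, 0, 0]],
    [1, [0, 0, 0.03], [0, 0, 0]],
    [1, [0, 0, 0.03], [0, 0, 0]]
  ]
}}

```text
time_s: 4.78
tool_pos: [0.5398, 0.2199, 0.14]
tool_rot: [[0.17, 0.985, 0.001], [0.985, -0.17, 0.0], [0.0, 0.001, -1.0]]
contact_force: [-5.2, -2.8, 15.6]
grip_width: -0.004
```

>>> {"fn": "servo_tool", "kwargs": {
  "series": [
    [1, [0, 0, -1], [0, 0, 0]],
    [1, [0, 0, -2.2], [0, 0, 0]],
    [1, [0, 0, -2.2], [0, 0, 0]],
    [1, [0, 0, -2.2], [0, 0, 0]]
  ]
}}

```text
time_s: 5.28
tool_pos: [0.5393, 0.2197, 0.248]
tool_rot: [[0.17, 0.985, -0.0], [0.985, -0.17, -0.0], [-0.0, -0.0, -1.0]]
contact_force: [-0.8, -0.6, -0.1]
grip_width: -0.001
```

```bash
python3 - <<'E'
from h import *
s=snap('top','t2.png'); pickle.dump(s,open('t2.pkl','wb')); c=cloud(s); im=s['img'].astype(int)
O=np.array([.61267,.0977]);a=-.00978;R=np.array([[np.cos(a),-np.sin(a)],[np.sin(a),np.cos(a)]])
L=np.concatenate([(c[...,:2]-O)@R,c[...,2:]],-1)
gray=(abs(im[...,0]-im[...,1])<15)&(abs(im[...,2]-im[...,1])<15)&(im[...,1]>70)
m=gray&(L[...,0]>-.085)&(L[...,0]<.07)&(L[...,1]>0)&(L[...,1]<.14)&(abs(L[...,2]-.145)<.012)
Q=L[m];A=np.c_[Q[:,0],Q[:,1],np.ones(len(Q))];k=np.linalg.lstsq(A,Q[:,2],rcond=None)[0];print('plane',k,len(Q))
m=(im.max(-1)<60)&(L[...,0]>-.1)&(L[...,0]<-.03)&(L[...,1]>.035)&(L[...,1]<.105)&(L[...,2]>.165)&(L[...,2]<.185)
T=L[m];w,v=np.linalg.eigh(np.cov(T[:,:2].T));print(len(T),T.mean(0),np.degrees(np.arctan2(v[1,1],v[0,1])),T.min(0),T.max(0))
print(sensors.get_state()['joint_positions'])
w=R@np.array([-.065,.07])+O;rel((*w,.245),80.2)
E
```

```text
plane [ 0.00054248 -0.00062968  0.14162781] 7282
244 [-0.06515792  0.06897619  0.17445213] 80.84811589293604 [-0.07458142  0.04252786  0.16617342] [-0.05645836  0.09539892  0.18115707]
[3.66414220e-01 3.42994106e-01 1.71255968e+00 2.58497825e-05
 1.08795737e+00 5.37035919e-01]
t 5.33 shift [-0.98  0.36  0.04] turn [-0.01  0.01  0.  ]
```

View pics/t2.png

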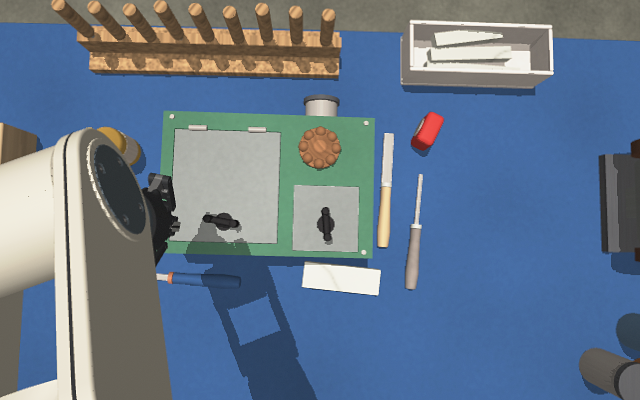

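The hatch is flush (plane slope 0.0005) and the wing is still undone, centred near (221,221) at 80.8°. I'll open the gripper and move over the wing.

>>> {"fn": "servo_tool", "kwargs": {
  "series": [
    [-1, [-1.0, 0.36, 0], [0, 0, 0]],
    [-1, [-1.0, 0.36, 0], [0, 0, 0]],
    [-1, [-1.0, 0.36, 0], [0, 0, 0]],
    [-1, [-1.0, 0.36, 0], [0, 0, 0]],
    [-1, [-1.0, 0.36, 0], [0, 0, 0]],
    [-1, [-1.0, 0.36, 0], [0, 0, 0]]
  ]
}}

```text
time_s: 6.08
tool_pos: [0.5488, 0.168, 0.2483]
tool_rot: [[0.169, 0.986, -0.0], [0.986, -0.169, 0.0], [-0.0, -0.0, -1.0]]
contact_force: [0.6, -0.2, 0.5]
grip_width: 1.003
```

```bash
python3 - <<'E'
from h import *
snap('scene','s3.png'); rel((.5483,.1678,.147),80.2)
E
```

```text
t 6.12 shift [-0.   -0.01  2.03] turn [ 0.   -0.    0.01]
```

View pics/s3.png

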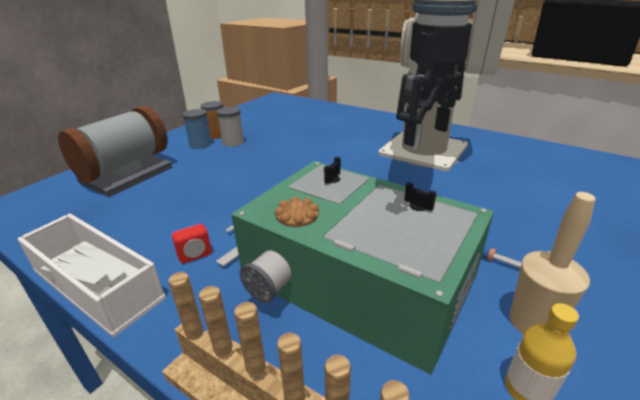

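The open fingers, near (405..450,130), hang over the wing at (420,198) and the hatch is flush. Descending and gripping.

>>> {"fn": "servo_tool", "kwargs": {
  "series": [
    [-1, [0, 0, 0.8], [0, 0, 0]],
    [-1, [0, 0, 1.5], [0, 0, 0]],
    [-1, [0, 0, 2.0], [0, 0, 0]],
    [-1, [0, 0, 2.0], [0, 0, 0]],
    [1, [0, 0, 2.0], [0, 0, 0]],
    [1, [0, 0, 2.0], [0, 0, 0]],
    [1, [0, 0, 2.0], [0, 0, 0]],
    [1, [0, 0, 2.0], [0, 0, 0]],
    [1, [0, 0, 2.0], [0, 0, 0]],
    [1, [0, 0, 2.0], [0, 0, 0]]
  ],
  "force": 30
}}

```text
time_s: 7.38
tool_pos: [0.548, 0.1678, 0.149]
tool_rot: [[0.17, 0.985, -0.002], [0.985, -0.17, 0.0], [0.0, -0.002, -1.0]]
contact_force: [-4.8, 1.2, 7.5]
grip_width: 0.12
```

Gripped: opening 0.12 is about 10 mm, which fits the 11 mm wing. Turning clockwise, which is positive about tool z.

>>> {"fn": "servo_tool", "kwargs": {
  "series": [
    [1, [0, 0, -0.02], [0, 0, 0.5]],
    [1, [0, 0, -0.02], [0, 0, 1.2]],
    [1, [0, 0, -0.02], [0, 0, 1.9]],
    [1, [0, 0, -0.02], [0, 0, 2.6]],
    [1, [0, 0, -0.02], [0, 0, 3.3]],
    [1, [0, 0, -0.02], [0, 0, 4.0]]
  ]
}}

```text
time_s: 8.12
tool_pos: [0.5472, 0.1681, 0.1491]
tool_rot: [[0.766, 0.643, -0.003], [0.643, -0.766, 0.001], [-0.002, -0.003, -1.0]]
contact_force: [-5.1, 4.2, 2.5]
grip_width: 0.122
```

>>> {"fn": "servo_tool", "kwargs": {
  "series": [
    [1, [0, 0, 0], [0, 0, 0.7]],
    [1, [0, 0, 0], [0, 0, 1.4]],
    [1, [0, 0, 0], [0, 0, 2.1]],
    [1, [0, 0, 0], [0, 0, 2.8]],
    [1, [0, 0, 0], [0, 0, 3.5]],
    [1, [0, 0, 0], [0, 0, 4.0]],
    [1, [0, 0, 0], [0, 0, 4.0]],
    [1, [0, 0, 0], [0, 0, 4.0]]
  ]
}}

```text
time_s: 9.12
tool_pos: [0.5468, 0.1689, 0.1491]
tool_rot: [[1.0, 0.003, -0.004], [0.003, -1.0, 0.002], [-0.004, -0.002, -1.0]]
contact_force: [-6.6, 7.5, 1.7]
grip_width: 0.119
```

>>> {"fn": "servo_tool", "kwargs": {
  "series": [
    [-1, [0, 0, 0], [0, 0, 0]],
    [-1, [0, 0, 0], [0, 0, 0]],
    [-1, [0, 0, 0], [0, 0, 0]],
    [-1, [0, 0, 0], [0, 0, 0]],
    [-1, [0, 0, -0.8], [0, 0, 0]],
    [-1, [0, 0, -2], [0, 0, 0]],
    [-1, [0, 0, -3], [0, 0, 0]],
    [-1, [-2.0, 0, -3], [0, 0, 0]],
    [-1, [-2.0, 0, -3], [0, 0, 0]],
    [-1, [-2.0, 0, -3], [0, 0, 0]]
  ]
}}

```text
time_s: 10.38
tool_pos: [0.4468, 0.1669, 0.2996]
tool_rot: [[1.0, 0.005, -0.0], [0.005, -1.0, -0.0], [-0.0, 0.0, -1.0]]
contact_force: [0.5, 0.0, 0.9]
grip_width: 1.004
```

```bash
python3 - <<'E'
from h import *
O=np.array([.61267,.0977]);a=-.00978;R=np.array([[np.cos(a),-np.sin(a)],[np.sin(a),np.cos(a)]])
for n in('scene','top'):
    s=snap(n,n+'4.png'); c=cloud(s); im=s['img'].astype(int)
    L=np.concatenate([(c[...,:2]-O)@R,c[...,2:]],-1)
    gray=(abs(im[...,0]-im[...,1])<15)&(abs(im[...,2]-im[...,1])<15)&(im[...,1]>70)
    m=gray&(L[...,0]>-.085)&(L[...,0]<.07)&(L[...,1]>0)&(L[...,1]<.14)&(abs(L[...,2]-.145)<.02)
    Q=L[m];k=np.linalg.lstsq(np.c_[Q[:,0],Q[:,1],np.ones(len(Q))],Q[:,2],rcond=None)[0];print(n,'plane',k,len(Q))
    for y in(.07,-.1):
        m=(im.max(-1)<60)&(abs(L[...,0]+.065)<.035)&(abs(L[...,1]-y)<.035)&(L[...,2]>.165)&(L[...,2]<.19)
        T=L[m]
        if len(T)>20:
            w,v=np.linalg.eigh(np.cov(T[:,:2].T));print(y,len(T),T.mean(0),np.degrees(np.arctan2(v[1,1],v[0,1])))
st=sensors.get_state();print(st['time_s'],st['tool_pos'],st['contact_force'])
E
```

```text
scene plane [0.00134799 0.00329964 0.13911966] 5057
0.07 150 [-0.05907537  0.07283148  0.17134093] -178.76616019497695
-0.1 125 [-0.05981111 -0.09541118  0.17300627] -174.20199820591372
top plane [-1.29670617e-04 -8.21898599e-04  1.41682453e-01] 7304
0.07 254 [-0.06542793  0.06832424  0.1739177 ] -179.19128765725347
-0.1 218 [-0.06536376 -0.10000336  0.17749209] -173.6694412962774
10.475 [0.44950781 0.16725894 0.29983929] [ 0.54276679 -0.10963435  0.10928118]
```

View pics/scene4.png

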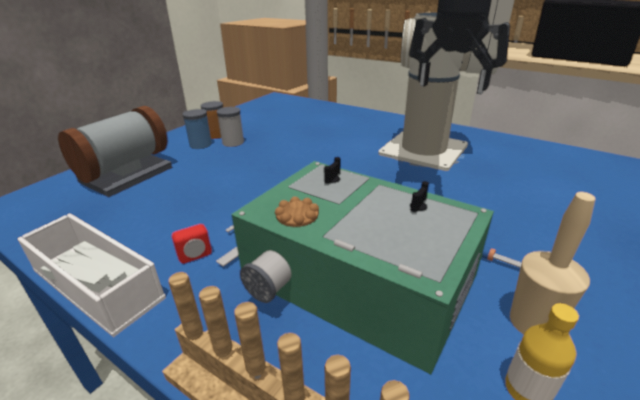

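The hatch is flush, and its wing at (420,197) points to the front, parallel to the cover wing at (332,170). The gripper is clear.

```bash
python3 -c "
from h import *
print(workorder.hand_in())"
```

```text
the job is handed in; nothing more can be done
None
```

I pushed the hatch shut with the closed fingers, gripped its wing knob and turned it about 80° clockwise. I then let go, backed the arm off and handed the job in at about 10.5 s on the robot's clock.

| Item | Start | Last check (top camera) |
|---|---|---|
| Hatch | about 0.28 rad open | flush, slope 0.0001 |
| Hatch wing knob | about 0.16 rad | within 1° of pointing straight at the front, about 1.56 rad |
| Filter cover's wing knob | about 1.49 rad | about 1.46 rad, still latched |

- **Filter cover knob:** the arm never went near it. The small difference is measuring error, because the first reading included a stray depth point.
- **Agreement between views:** the scene camera agrees within its calibration, with a hatch slope of 0.001 and the hatch wing about 1° off straight.
- **Contact:** the gripper was clear of everything, with contact force under 1 N. The hardest press on the hatch was about 16 N, more than the 2 to 6 N suggested but within the limits.
- **Failed checks:** none.

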